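# Fit the crumb mill's screen and hold its lid at the pulse mark

### The job

Get the bakery's crumb mill ready and pulse it: take the perforated screen plate out of its wooden stand and slide it fully home into the slot of the mill, then set the grey lid into the mill's round cup with its lugs through the notches and twist it clockwise (seen from above), against the spring, until its grip bar points at the double line half way round. Do not twist on into the lock click, and finish while still holding the lid there, because it springs back when let go; leave the jam jar, the mug and the shaker alone.

Things in the scene. Friction and masses are not known exactly. Their poses are not given: they have to be found in the camera images.
- mill: Crumb mill, fixed: white housing 160 (x) x 260 (y) x 50 mm high with an open round aluminium cup on its -y end and an aluminium tower (50 x 110 mm, top 130 mm above the counter) with the screen slot on its +y end. Origin: centre of its underside on the counter; z up, its front (-x) roughly faces the robot.
- mill_cup (a point): Centre of the cup's mouth on its axis, level with the top of its inward flange, 140 mm above the counter; axes as the mill's. Cup 110 mm across; flange 6 mm thick, round opening 68 mm across, with two notches across from each other, about 14 mm wide along the mill's x axis, reaching 45 mm from the axis.
- half_mark (a point): Double black line on the cup's rim, 50 mm from the axis, the half-way (pulse) mark: 0.65 rad clockwise from the +x notch; the same mark lies across the cup. Lines on the rim: single at the notches (lid inserted), double half way, square spot 1.3 rad from the notch (locked). Black strokes on the lid prolong its bar.
- mill_slot (a point): Centre of the slot's mouth on top of the tower, 130 mm above the counter; axes parallel to the mill's. The slot is 6 mm (along the mill's x) by 82 mm (along y), 75 mm deep, with a 3 mm chamfer round the mouth.
- ring (a joint): Sprung ring under the flange, pushed by the lid's lugs; rad, 0 at rest, grows clockwise seen from above. The lid turns 0.05 to 0.1 rad before meeting it; reads 0.55 to 0.6 with the lid at the double line. Return spring 0.04 N m at rest plus 0.10 N m per rad. The lock catch meets the lid at about 0.85; beyond 0.95 it counts as locked.
- lid: Grey bayonet lid with a black grip bar, 0.15 to 0.3 kg, loose on the counter. Origin: centre of underside. Plug 64 mm across, 14 high, two lugs at its foot (10 wide, 6 high) along +x and -x to 39 mm from the axis; disc 88 mm across from 14 to 20 mm; bar 60 long (x), 16 wide (y), from 20 to 50 mm. Same when turned half round. Seated, its origin is 14 mm below mill_cup.
- screen: Perforated steel screen plate, loose, upright in the wooden stand: 4 mm thick (x), 80 mm wide (y), 80 mm high (foot thinned), with a grip tab on top 10 mm thick (x), 40 mm wide (y), from 80 to 108 mm. Origin: centre of its lower edge. About 0.12 kg. The same when turned half round. Fully home in the mill, its origin is 75 mm below point mill_slot.
- stand: Wooden stand, fixed: block 60 (x) x 110 (y) x 45 mm high with an open slot 35 mm deep along its y in which the screen plate stands. Origin: centre of its underside.
- jam: Jam jar, bystander, 66 mm across, 100 mm high; origin at the centre of its underside.
- mug: White mug, bystander, 80 mm across, 90 mm high; origin at the centre of its underside.
- shaker: Sugar shaker with a steel cap, bystander, 58 mm across, 130 mm high; origin at the centre of its underside.
There are look-alikes about, which are no part of the job. What is shaped like the lid but yellow is not meant. Of the things that look like the screen, the larger one is meant.

How it is judged:
On the way, in this order (a step that is already met when the one before it is completed fails the run):
1. the screen plate is fully home in the mill's slot (z of screen in the frame of mill_slot below -0.071 m and horizontal distance between screen and mill_slot below 0.005 m), for 0.2 s.
2. the lid is seated in the cup, its lugs through the notches (z of lid in the frame of mill_cup below -0.0105 m and horizontal distance between lid and mill_cup below 0.005 m and angle between lid's own z axis and vertical below 0.08 rad), for 0.1 s.
At the end, for the whole second after the job is handed in: Screen within 4 mm of fully home in the slot, centred to 5 mm, upright; lid seated in the cup (within 3.5 mm, 5 mm of the axis, level), turned clockwise to within 0.2 rad of the double line with the ring pushed round, and fingers holding it (over 1 N) (all of step 1 and all of step 2 and angle between screen's own z axis and vertical below 0.08 rad and angle between the x axis of lid and the x axis of mill, either way round between 0.45 and 0.85 rad and value of joint ring between 0.33 and 0.85 rad and contact force between the fingers and lid above 1 N); the arm keeps its last pose, push and grip.
It fails at once if the lid is twisted on into the lock (value of joint ring above 0.95 rad).
It fails at once if the jam jar, the mug or the shaker is disturbed (moved more than 30 mm) (distance of any of jam, mug, shaker from where it was at the start of the episode above 0.03 m).
It also fails if it takes over 72 s, if anything falls off the work surface, if the arm or the gripper's body presses on something with over 40 N, if the wrist force passes 120 N, or if a joint passes its speed limit or range.

### The arm

A 6-joint arm with a two-finger parallel gripper is mounted at the origin on the work surface. World frame = base frame: x ahead of the robot, y to its left, z up, the work surface at z = 0. Lengths are in m, angles in rad, forces in N, time in s.
With the tool pointing down it reaches from about 0.375 to 0.9 m from the base axis. Payload 3.1 kg.
Tool frame: the origin (TCP) lies at the very end of the fingers, on their centre line; the grasp point (between the pads) lies 19 mm behind it; z points along the fingers, y is the direction in which the jaws open and shut (so a half turn about z gives the same grasp; the last joint's range is limited). The gripper opens to 85 mm and grips with 20 to 120 N. Pads are 22 mm wide; open, the fingers measure 114 mm over their backs; the gripper's body (76 mm by 85 mm) begins 54 mm behind the grasp point. The pads swing forward as they close: fully open they stand 13 mm farther back than shut.
Start: joints at [-1.464, 0.527, 1.433, -0, 1.181, -0.178], TCP at [0.176, -0.6, 0.231] pointing down, gripper open.
Joint ranges: [-3.08, 3.08], [-0.75, 2.2], [0.22, 2.44], [-1.43, 4.57], [0, 2.65], [-2.85, 2.85]. Speed limits (rad/s): [2.79, 2.79, 3.14, 3.14, 3.14, 3.14].

### API

Orientations are given as a unit quaternion [x, y, z, w].
In Python, from station import manip gives the robot as it stands. The module is installed in compiled form; this text tells all that it offers.
- The arm moves only by the tool send_rows, never from a script. Its argument "commands" is a list of rows, each an object with "delta_pos": the shift along the world's x, y, z in cm, a list of three; "yaw": the turn about the world's z in rad. A call has 1 to 10 rows; each row shifts and turns the pose as measured when the row begins; what a row does not reach is not made up. A row lasts 1/8 s, in which the tool goes at most 62.5 mm and 10.7 degrees, less where a joint would pass 70% of its speed; a pose out of reach is approached as far as the arm can. A call is refused whole if a number of a shift passes 6.25 or a number of a turn 0.188, either way. A call with a gripper value outside its range is refused whole. "grip" is the closure, from -1 (fully open) to 1 (shut), set as the call begins (left out, the last holds). The fingers move at their own pace and stop on an object; "force" is the grip in N (left out, the last holds). Time passes only in rows, so rows that do not move let the fingers close. It gives the time, the measured TCP pose, the force and the opening at its end, in the units of the state.
- manip.sense(): the state, without advancing time (a new reading comes with each control period).
- manip.snapshot(name): name is "side" or "top"; returns the picture (400x640x3 uint8, blue, green, red); there is no depth.
- manip.get_calibration(name): a dict with "fx", "fy", "cx", "cy" (pixels), "world_to_cam" (4x4, takes a point from world to camera coordinates). Camera axes: x right, y down, z forward; pixel columns grow to the right and rows downward; lengths in m; the calibration is good to about 2 mm. A picture is of the moment at which its call begins. get_calibration takes no time and is no camera call.
- manip.sign_off(): hands the job in, once; it reports no verdict.
The state is a dict: "t": time; "q": joint angles; "qd": joint speeds; "tau": joint torques, N m; "tcp_pos": TCP position; "tool_rot": TCP orientation; "force": force on the tool from outside, world axes, zero at the start; "ft_torque": the same for the moment, N m; "finger_gap": opening from 0.0 (shut) to 1.0 (fully open).
Only numpy, scipy, OpenCV 4.12 (cv2) and the standard library are available. Lean on these libraries where they do the work, as an engineer would, in place of code of your own. Each camera call takes 0.05 s, during which the arm holds its last target. There are 200 camera calls.

## Working session

There is one attempt and no reset: what is moved stays moved. The work goes in short steps, Python scripts to look and compute and a tool call to move; the robot and the scene stay as the last step left them, time stands still between calls to the robot, and variables do not carry over. Pictures are saved under pics/ and viewed, about 8 in all and at most 12, crops included, and the job is handed in when it is done.

Besides the shell and the picture viewer there is one more tool, called after "Request:" in YAML: its name, and indented under it one key for each argument. send_rows: Moves the arm, as the interface text tells. Its arguments: {"type":"object","properties":{"commands":{"type":"array","items":{"type":"object","properties":{"delta_pos":{"type":"array","items":{"type":"number"}},"yaw":{"type":"number"}}}},"grip":{"type":"number"},"force":{"type":"number"}},"required":["commands"]}

```bash
mkdir -p pics; cat > h.py <<'E'
import numpy as np, cv2
from station import manip
def cal(n):
    c=manip.get_calibration(n); return c, np.array(c["world_to_cam"])
def proj(n,p):
    c,T=cal(n); q=T[:3,:3]@np.array(p)+T[:3,3]
    return np.array([c["fx"]*q[0]/q[2]+c["cx"],c["fy"]*q[1]/q[2]+c["cy"]])
def ray(n,uv):
    c,T=cal(n); d=T[:3,:3].T@np.array([(uv[0]-c["cx"])/c["fx"],(uv[1]-c["cy"])/c["fy"],1.]); o=-T[:3,:3].T@T[:3,3]
    return o,d
def onz(n,uv,z):
    o,d=ray(n,uv); return o+d*(z-o[2])/d[2]
def snap(n,f=None):
    im=manip.snapshot(n)
    if f: cv2.imwrite("pics/"+f,im)
    return im
E
python3 - <<'E'
from h import *
for n in("top","side"):
    snap(n,n+"0.png"); o,d=ray(n,(320,200)); print(n,o,d,cal(n)[0]["fx"])
s=manip.sense(); print(s)
E
```

```text
top [ 0.43220516 -0.06475766  1.10462824] [ 0.14076397  0.00718079 -0.99009362] 406.19836164283737
side [0.50340675 0.70075104 0.75663061] [ 0.04093045 -0.75649624 -0.65284347] 401.5859268050069
{'t': 0.1, 'q': array([-1.46350986e+00,  5.28401761e-01,  1.43377693e+00, -4.59405175e-05,
        1.18142168e+00, -1.78499589e-01]), 'qd': array([ 2.68518411e-04,  4.98087513e-04, -1.33705629e-03, -2.94858686e-04,
        4.44550051e-05, -5.64662559e-05]), 'tau': array([ 1.50002152e-04, -4.43304348e+01, -1.78586233e+01, -2.17361221e-04,
        3.87342676e-03,  3.60492777e-06]), 'tcp_pos': array([ 0.17613989, -0.59898481,  0.23041306]), 'tool_rot': array([ 9.89806407e-01,  1.42415832e-01,  1.45077281e-05, -1.00397738e-03]), 'force': array([-1.04710656,  0.48634809, -1.2200292 ]), 'ft_torque': array([ 0.03579545, -0.02165265, -0.00039949]), 'finger_gap': 1.000841703139805}
```

View pics/top0.png

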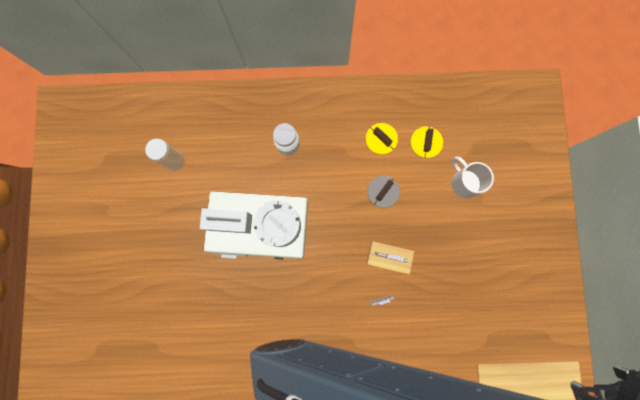

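View pics/side0.png

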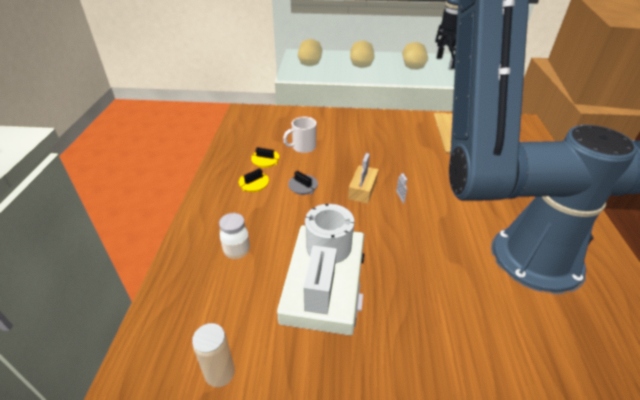

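The top view shows the mill at (255,225) with the tower on its left, and the grey lid at (384,191). The stand with the screen is at (391,258), the smaller look-alike at (383,300), the yellow lids at the top, the jar at (286,138), the shaker at (165,155) and the mug at (472,180). In the side view the cup is at (330,225), the tower at (320,280), the stand at (363,180) and the lid at (303,182). Next I enlarge the key areas.

```bash
python3 - <<'E'
from h import *
t=cv2.imread("pics/top0.png"); s=cv2.imread("pics/side0.png")
def crop(im,x,y,w,h,k): return cv2.resize(im[y:y+h,x:x+w],None,fx=k,fy=k,interpolation=cv2.INTER_CUBIC)
a=crop(t,195,185,120,80,3.33)[:266,:399]; b=crop(t,360,170,60,140,4)  # 
c=crop(s,270,200,110,140,3)
H=np.zeros((580,800,3),np.uint8)
a=crop(t,195,185,120,80,4); H[:320,:480]=a
b=crop(t,362,235,60,50,5); H[:250,490:790]=b
c=crop(t,362,170,50,40,5); H[325:525,:250]=c
d=crop(s,270,200,100,110,3); H[255:585,490:790]=d[:325]
e=crop(s,335,145,50,60,4); H[325:565,260:460]=e
cv2.imwrite("pics/comp0.png",H)
E
```

```text
(no output)
```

View pics/comp0.png

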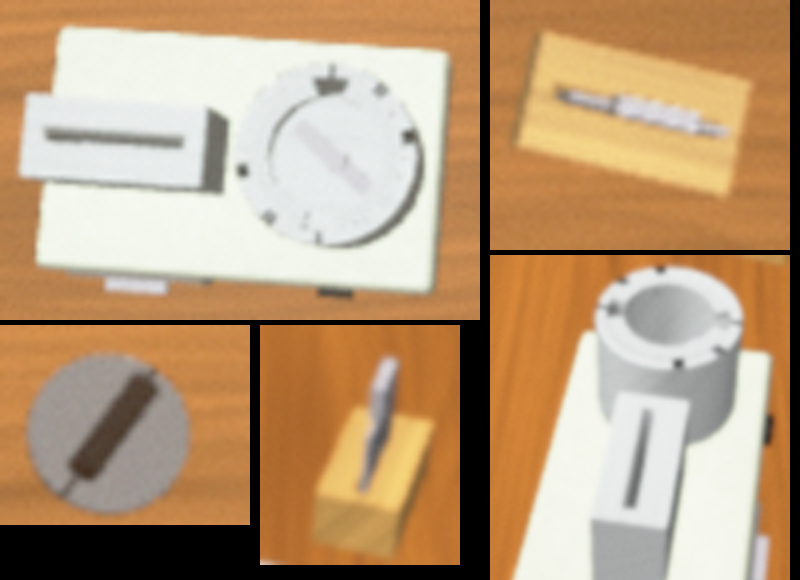

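```bash
cat > m.py <<'E'
from h import *
def blob(im,box,f,ch=None):
    x,y,w,h=box; r=im[y:y+h,x:x+w].astype(int); hsv=cv2.cvtColor(im[y:y+h,x:x+w],cv2.COLOR_BGR2HSV).astype(int)
    m=f(r,hsv).astype(np.uint8); n,l,st,c=cv2.connectedComponentsWithStats(m); k=1+np.argmax(st[1:,4])
    p=np.argwhere(l==k)[:,::-1]+[x,y]; return p.astype(np.float32)
def axis(n,p,z):
    P=np.array([onz(n,u,z)[:2] for u in p]); c=P.mean(0); e=np.linalg.eigh(np.cov((P-c).T))[1][:,1]
    d=(P-c)@e; return c,np.degrees(np.arctan2(e[1],e[0])),np.ptp(d), c+e*(d.max()+d.min())/2
E
python3 - <<'E'
from m import *
np.set_printoptions(precision=4,suppress=True)
t=cv2.imread("pics/top0.png"); s=cv2.imread("pics/side0.png")
g=lambda th:(lambda r,h:h[:,:,2]<th)
p=blob(t,(203,212,40,12),g(150)); print("slot top",p.mean(0),len(p),axis("top",p,.13))
p=blob(s,(312,245,22,55),g(130)); print("slot side",p.mean(0),len(p),axis("side",p,.13))
p=blob(t,(362,170,50,45),g(85)); print("lidbar",len(p),axis("top",p,.05))
p=blob(t,(362,170,50,45),lambda r,h:h[:,:,1]<70); 
hull=cv2.convexHull(p.astype(np.int32)); (c,r)=cv2.minEnclosingCircle(hull); print("lid disc",c,r,onz("top",c,.02))
wood=blob(t,(362,238,60,42),lambda r,h:(h[:,:,2]>195)&(h[:,:,1]>80)); R=cv2.minAreaRect(cv2.convexHull(wood.astype(np.int32)));print("stand",R,onz("top",R[0],.045),[onz("top",u,.045)[:2] for u in cv2.boxPoints(R)])
tab=blob(t,(370,248,45,20),lambda r,h:(h[:,:,1]<75)); print("tab",len(tab),tab.mean(0),axis("top",tab,.108))
hs=blob(t,(195,185,120,80),lambda r,h:(h[:,:,2]>150)&(h[:,:,1]<40)); R=cv2.minAreaRect(cv2.convexHull(hs.astype(np.int32)));print("mill",R,[onz("top",u,.05)[:2] for u in cv2.boxPoints(R)])
# rim marks, top: dark small blobs; 
x,y,w,h=250,196,56,56; v=cv2.cvtColor(t[y:y+h,x:x+w],cv2.COLOR_BGR2GRAY); n,l,st,ce=cv2.connectedComponentsWithStats((v<165).astype(np.uint8))
for k in range(1,n): print("mark",st[k,4],ce[k]+[x,y],onz("top",ce[k]+[x,y],.14)[:2])
x,y,w,h=298,202,60,40; v=cv2.cvtColor(s[y:y+h,x:x+w],cv2.COLOR_BGR2GRAY); n,l,st,ce=cv2.connectedComponentsWithStats((v<120).astype(np.uint8))
for k in range(1,n): print("smark",st[k,4],ce[k]+[x,y],onz("side",ce[k]+[x,y],.14)[:2])
E
```

```text
slot top [222.0179 219.1964] 56 (array([0.5313, 0.1804]), np.float64(84.54624872035065), np.float64(0.07813284068417818), array([0.531, 0.178]))
slot side [318.3529 273.0294] 34 (array([0.5323, 0.1952]), np.float64(84.94323629016499), np.float64(0.048355252496410074), array([0.5321, 0.1937]))
lidbar 92 (array([ 0.6016, -0.2255]), np.float64(140.90125312004616), np.float64(0.058669362870308064), array([ 0.6021, -0.2259]))
lid disc (383.226806640625, 191.39175415039062) 15.847594261169434 [ 0.6046 -0.2281  0.02  ]
stand ((388.9746398925781, 258.4231262207031), (50.89691162109375, 30.142362594604492), 8.32564926147461) [ 0.4252 -0.2305  0.045 ] [array([ 0.3986, -0.1588]), array([ 0.4747, -0.1734]), array([ 0.4519, -0.3026]), array([ 0.3763, -0.2869])]
tab 124 [393.0726 256.9839] (array([ 0.4288, -0.2308]), np.float64(75.70283160372553), np.float64(0.08127835327885582), array([ 0.4291, -0.2296]))
mill ((252.353515625, 226.35923767089844), (105.05307006835938, 64.72982025146484), 3.7517290115356445) [array([0.4477, 0.2631]), array([0.6168, 0.2535]), array([ 0.5898, -0.0229]), array([ 0.4223, -0.0078])]
mark 8 [301.5 196. ] [ 0.5804 -0.0136]
mark 27 [277.0741 206.037 ] [0.5579 0.0455]
mark 2 [289.5 207. ] [0.5547 0.0158]
mark 1 [268. 212.] [0.5442 0.0675]
mark 27 [250.2963 221.6667] [0.5223 0.1101]
mark 1 [265. 215.] [0.5372 0.0748]
mark 82 [294.1707 233.7927] [0.4902 0.0059]
mark 45 [304.5778 240.2444] [ 0.4742 -0.0184]
mark 6 [255.1667 227.1667] [0.5088 0.0986]
mark 2 [262.  239.5] [0.479  0.0826]
smark 4 [326.5 203.5] [ 0.5262 -0.0024]
smark 2 [332.5 236. ] [0.5082 0.1016]
```

```bash
python3 - <<'E'
from m import *
np.set_printoptions(precision=4,suppress=True)
t=cv2.imread("pics/top0.png")
f=lambda X,Y:(195+(X+.5)/4-.5,185+(Y+.5)/4-.5)
def ls(a,b,z,n="top"):
    A,B=onz(n,a,z)[:2],onz(n,b,z)[:2]; d=A-B; return (A+B)/2,np.degrees(np.arctan2(d[1],d[0]))%180,np.hypot(*d)
print("notch",ls(f(332,72),f(318,238),.14)); print("sq",ls(f(408,136),f(243,170),.14)); print("dbl",ls(f(380,90),f(268,216),.14))
print("slot",ls(f(45,133),f(185,142),.13))
g=lambda X,Y:(270+(X+.5-490)/3-.5,200+(Y+.5-255)/3-.5)
print("slot side",ls(g(650,410),g(630,507),.13,"side"))
print("notch side",ls(g(612,309),g(727,321),.14,"side"))
print("sq side",ls(g(661,269),g(678,363),.14,"side"))
k=lambda X,Y:(362+(X+.5-490)/5-.5,235+(Y+.5)/5-.5)
print("tab",ls(k(618,104),k(698,121),.118)," plate",ls(k(555,95),k(730,132),.09))
print("stand corners",[onz("top",k(*u),.045)[:2] for u in((540,30),(752,80),(730,196),(518,148))])
# bright tab blob
x,y,w,h=380,248,30,20; m=(t[y:y+h,x:x+w].min(2)>150); p=np.argwhere(m)[:,::-1]+[x,y]; print("tab mask",len(p),axis("top",p,.118))
E
```

```text
notch (array([0.5167, 0.049 ]), np.float64(174.3042953788762), np.float64(0.09943758454006028))
sq (array([0.5175, 0.0487]), np.float64(99.96539974886922), np.float64(0.10030661424466616))
dbl (array([0.5177, 0.0495]), np.float64(137.15236716491145), np.float64(0.09998497418264456))
slot (array([0.5316, 0.1771]), np.float64(84.59561917235422), np.float64(0.08522706072984976))
slot side (array([0.5304, 0.1796]), np.float64(84.45893850118213), np.float64(0.08434136563032824))
notch side (array([0.5171, 0.0516]), np.float64(175.48544864564968), np.float64(0.08596091982042665))
sq side (array([0.5171, 0.0506]), np.float64(99.65583917728499), np.float64(0.10160109083479402))
tab (array([ 0.4284, -0.2342]), np.float64(76.35287877257124), np.float64(0.039008957286923385))  plate (array([ 0.428 , -0.2313]), np.float64(76.41662161661935), np.float64(0.0877668318117185))
stand corners [array([ 0.4723, -0.1879]), array([ 0.4433, -0.2961]), array([ 0.3846, -0.2813]), array([ 0.412 , -0.1738])]
tab mask 108 (array([ 0.4279, -0.2335]), np.float64(75.21410503815436), np.float64(0.0710939045588147), array([ 0.4282, -0.2326]))
```

Request:
send_rows:
  commands:
    - {"delta_pos":[3,4.5,0],"yaw":0.13}
    - {"delta_pos":[3,4.5,0],"yaw":0.13}
    - {"delta_pos":[3,4.5,0],"yaw":0.13}
    - {"delta_pos":[3,4.5,0],"yaw":0.13}
    - {"delta_pos":[3,4.5,0],"yaw":0.13}
    - {"delta_pos":[3,4.5,0],"yaw":0.13}
    - {"delta_pos":[3,4.5,0],"yaw":0.13}
    - {"delta_pos":[3,4.5,0],"yaw":0.13}
    - {"delta_pos":[0,0,0],"yaw":0}
  grip: 0.0
  force: 40

```text
t: 1.23
tcp_pos: [0.4196, -0.2271, 0.2272]
tool_rot: [0.779, 0.628, 0.0, -0.002]
force: [0.5, 0.1, -1.4]
finger_gap: 0.503
```

Request:
send_rows:
  commands:
    - {"delta_pos":[0.86,-0.64,-2],"yaw":-0.025}
    - {"delta_pos":[0,0,-4],"yaw":0}
    - {"delta_pos":[0,0,-3],"yaw":0}
    - {"delta_pos":[0,0,0],"yaw":0}

```text
t: 1.72
tcp_pos: [0.4281, -0.2368, 0.1355]
tool_rot: [0.788, 0.616, -0.0, -0.0]
force: [-0.2, 1.0, 0.3]
finger_gap: 0.5
```

```bash
cat >> h.py <<'E'
def st():
    s=manip.sense(); r=s["tool_rot"]; print("t %.2f"%s["t"],"p",s["tcp_pos"].round(4),"jaw %.3f"%(2*np.arctan2(r[1],r[0])-np.pi/2),"tilt",r[2:].round(3),"F",s["force"].round(1),"M",s["ft_torque"].round(2),"gap %.3f"%s["finger_gap"],"q6 %.2f"%s["q"][5])
E
python3 - <<'E'
from m import *
st()
a=snap("top"); b=snap("side")
A=cv2.resize(a[215:295,340:440],None,fx=4,fy=4,interpolation=2); B=cv2.resize(b[100:220,315:415],None,fx=3.3,fy=3.3,interpolation=2)
H=np.zeros((400,740,3),np.uint8);H[:320,:400]=A;H[:396,405:735]=B;cv2.imwrite("pics/c1.png",H)
E
```

```text
t 1.73 p [ 0.4281 -0.2368  0.1355] jaw -0.243 tilt [-0. -0.] F [-0.2  1.   0.3] M [ 0.03 -0.04  0.02] gap 0.500 q6 -0.49
```

View pics/c1.png

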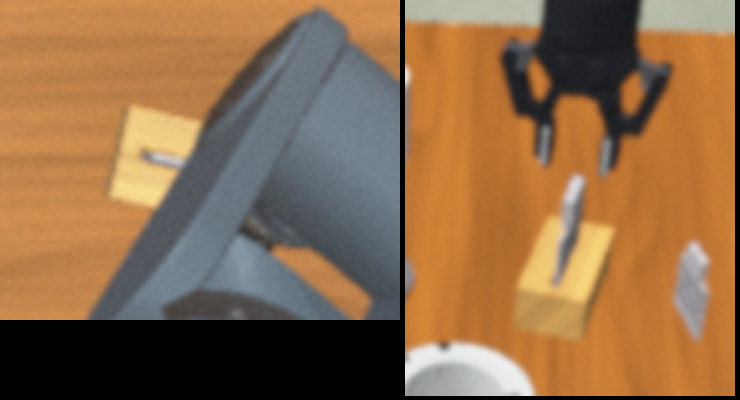

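The jaws, at (545,150) and (608,160) in the crop, sit either side of the screen's tab at (575,185). I descend and grip.

Request:
send_rows:
  commands:
    - {"delta_pos":[0,0.3,-2],"yaw":0}
    - {"delta_pos":[0,0,-2],"yaw":0}
    - {"delta_pos":[0,0,0],"yaw":0}

```text
t: 2.2
tcp_pos: [0.432, -0.2386, 0.1013]
tool_rot: [0.788, 0.616, 0.001, 0.007]
force: [-0.1, 0.8, -0.3]
finger_gap: 0.5
```

Request:
send_rows:
  commands:
    - {"delta_pos":[0,0,0],"yaw":0}
    - {"delta_pos":[0,0,0],"yaw":0}
    - {"delta_pos":[0,0,0],"yaw":0}
    - {"delta_pos":[0,0,0],"yaw":0}
  grip: 1
  force: 60

```text
t: 2.7
tcp_pos: [0.4307, -0.2387, 0.104]
tool_rot: [0.788, 0.616, 0.0, 0.007]
force: [-1.5, 0.1, -1.0]
finger_gap: 0.102
```

```bash
python3 -c "
from h import *
st()"
```

```text
t 2.70 p [ 0.4307 -0.2387  0.104 ] jaw -0.245 tilt [0.    0.007] F [-1.5  0.1 -1. ] M [-0.06  0.38 -0.08] gap 0.102 q6 -0.48
```

```bash
python3 -c "
from h import *
s=manip.sense(); print(s['q'].round(3),s['qd'].round(3),s['tau'].round(1))"
```

```text
[-0.732  0.556  1.885 -0.004  0.687 -0.485] [-0.001 -0.004  0.003 -0.004  0.005  0.   ] [  0.6 -38.2 -10.4   0.2  -0.4  -0.1]
```

Request:
send_rows:
  commands:
    - {"delta_pos":[0,0,0],"yaw":0}
    - {"delta_pos":[0,0,0],"yaw":0}
  grip: 0.4

```text
t: 2.95
tcp_pos: [0.4325, -0.2398, 0.1046]
tool_rot: [0.788, 0.615, 0.001, 0.009]
force: [-0.5, -0.6, -0.1]
finger_gap: 0.298
```

Request:
send_rows:
  commands:
    - {"delta_pos":[-0.2,0.4,-1],"yaw":0}
    - {"delta_pos":[0,0,0],"yaw":0}

```text
t: 3.2
tcp_pos: [0.4312, -0.2359, 0.0941]
tool_rot: [0.788, 0.615, 0.001, 0.01]
force: [-0.6, -0.0, -0.0]
finger_gap: 0.3
```

```bash
python3 -c "
from h import *
st()
s=manip.sense(); print(s['q'].round(3),s['qd'].round(3),s['tau'].round(1))"
```

```text
t 3.20 p [ 0.4312 -0.2359  0.0941] jaw -0.245 tilt [0.001 0.01 ] F [-0.6 -0.  -0. ] M [ 0.01  0.01 -0.04] gap 0.300 q6 -0.48
[-0.728  0.573  1.898 -0.002  0.651 -0.481] [ 0.001 -0.013 -0.025  0.001 -0.013  0.   ] [ -0.  -37.   -8.8  -0.   -0.1   0. ]
```

Request:
send_rows:
  commands:
    - {"delta_pos":[-0.3,0.2,-0.2],"yaw":0}
    - {"delta_pos":[0,0,0],"yaw":0}
    - {"delta_pos":[0,0,0],"yaw":0}
    - {"delta_pos":[0,0,0],"yaw":0}
  grip: 1
  force: 60

```text
t: 3.7
tcp_pos: [0.4278, -0.2341, 0.0925]
tool_rot: [0.788, 0.616, 0.001, 0.01]
force: [-0.3, -0.4, 1.7]
finger_gap: 0.108
```

Request:
send_rows:
  commands:
    - {"delta_pos":[0,0,2],"yaw":0}
    - {"delta_pos":[0,0,3],"yaw":0}
    - {"delta_pos":[0,0,4],"yaw":0}
    - {"delta_pos":[0,0,4],"yaw":0}
    - {"delta_pos":[0,0,0],"yaw":0}

```text
t: 4.32
tcp_pos: [0.428, -0.2331, 0.2239]
tool_rot: [0.788, 0.615, 0.002, 0.009]
force: [-0.2, -0.3, -2.5]
finger_gap: 0.105
```

```bash
python3 - <<'E'
from m import *
st()
a=snap("top","t2.png"); b=snap("side","s2.png")
B=cv2.resize(b[60:220,295:435],None,fx=3.5,fy=3.5,interpolation=2);cv2.imwrite("pics/c2.png",B)
E
```

```text
t 4.33 p [ 0.428  -0.2331  0.2239] jaw -0.246 tilt [0.002 0.009] F [-0.2 -0.3 -2.5] M [-0.04  0.05 -0.01] gap 0.105 q6 -0.48
```

View pics/c2.png

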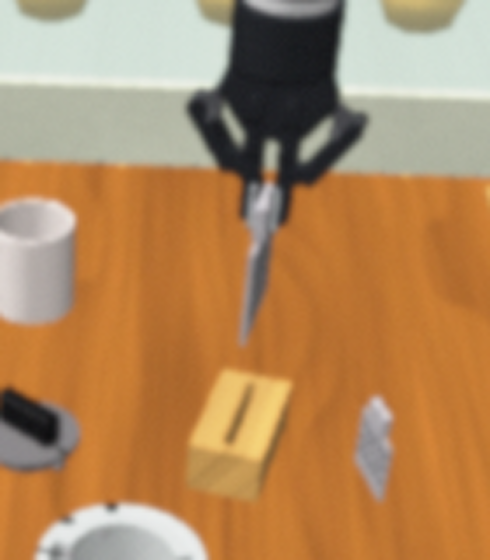

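Request:
send_rows:
  commands:
    - {"delta_pos":[0,0,3],"yaw":0}
    - {"delta_pos":[1.1,4,1],"yaw":0.015}
    - {"delta_pos":[1.2,4.7,0],"yaw":0.015}
    - {"delta_pos":[1.2,4.7,0],"yaw":0.02}
    - {"delta_pos":[1.2,4.7,0],"yaw":0.02}
    - {"delta_pos":[1.2,4.7,0],"yaw":0.02}
    - {"delta_pos":[1.2,4.7,0],"yaw":0.02}
    - {"delta_pos":[1.2,4.7,0],"yaw":0.02}
    - {"delta_pos":[1.1,4.7,0],"yaw":0.02}
    - {"delta_pos":[0,0,0],"yaw":0}

```text
t: 5.68
tcp_pos: [0.5112, 0.1514, 0.2398]
tool_rot: [0.74, 0.672, -0.01, -0.012]
force: [1.1, -1.3, -1.0]
finger_gap: 0.107
```

```bash
python3 -c "
from h import *
st()"
```

```text
t 5.67 p [0.5112 0.1514 0.2398] jaw -0.096 tilt [-0.01  -0.012] F [ 1.1 -1.3 -1. ] M [ 0.02  0.02 -0.02] gap 0.107 q6 0.17
```

Request:
send_rows:
  commands:
    - {"delta_pos":[1,1.3,0.7],"yaw":0}
    - {"delta_pos":[1,1.3,0],"yaw":0}
    - {"delta_pos":[0,0,0],"yaw":0}
    - {"delta_pos":[0,0,0],"yaw":0}

```text
t: 6.18
tcp_pos: [0.5277, 0.1754, 0.2404]
tool_rot: [0.74, 0.672, -0.016, -0.015]
force: [0.0, 0.2, -1.9]
finger_gap: 0.104
```

```bash
python3 -c "
from h import *
st()"
```

```text
t 6.17 p [0.5277 0.1754 0.2404] jaw -0.097 tilt [-0.016 -0.015] F [ 0.   0.2 -1.9] M [ 0.01  0.01 -0.03] gap 0.104 q6 0.21
```

Request:
send_rows:
  commands:
    - {"delta_pos":[-4,0,0],"yaw":0}
    - {"delta_pos":[0,0,0],"yaw":0}

```text
t: 6.42
tcp_pos: [0.4856, 0.1737, 0.2394]
tool_rot: [0.741, 0.671, -0.018, -0.016]
force: [0.4, 0.4, -1.1]
finger_gap: 0.107
```

```bash
cat >> h.py <<'E'
def tilt():
    x,y,z,w=manip.sense()["tool_rot"]; print("tool z horiz", round(2*(x*z+y*w),4), round(2*(y*z-x*w),4))
E
python3 -c "
from h import *
st();tilt(); snap('top');st();tilt()"
```

```text
t 6.42 p [0.4856 0.1737 0.2394] jaw -0.099 tilt [-0.018 -0.016] F [ 0.4  0.4 -1.1] M [-0.03 -0.07  0.02] gap 0.107 q6 0.22
tool z horiz -0.0474 -0.0007
t 6.47 p [0.4886 0.1738 0.24  ] jaw -0.100 tilt [-0.016 -0.014] F [ 0.6 -0.2 -0.7] M [-0.03 -0.1   0.04] gap 0.103 q6 0.22
tool z horiz -0.0425 -0.0003
```

Request:
send_rows:
  commands:
    - {"delta_pos":[1,0,0],"yaw":0}
    - {"delta_pos":[1,0,0],"yaw":0}
    - {"delta_pos":[1,0,0],"yaw":0}
    - {"delta_pos":[1,0,0],"yaw":0}
    - {"delta_pos":[0,0,0],"yaw":0}

```text
t: 7.1
tcp_pos: [0.5357, 0.1727, 0.2404]
tool_rot: [0.742, 0.67, -0.014, -0.012]
force: [-0.1, -0.2, -1.0]
finger_gap: 0.105
```

```bash
python3 -c "
from h import *
st();tilt(); snap('top');st();tilt()"
```

```text
t 7.10 p [0.5357 0.1727 0.2404] jaw -0.102 tilt [-0.014 -0.012] F [-0.1 -0.2 -1. ] M [-0.03 -0.02 -0.02] gap 0.105 q6 0.21
tool z horiz -0.0373 -0.0001
t 7.15 p [0.535  0.1728 0.2403] jaw -0.102 tilt [-0.014 -0.013] F [ 0.6  0.5 -1.5] M [ 0.02  0.   -0.02] gap 0.103 q6 0.21
tool z horiz -0.0382 -0.0001
```

Request:
send_rows:
  commands:
    - {"delta_pos":[0,0.5,-0.6],"yaw":0.006}
    - {"delta_pos":[0,0,-0.6],"yaw":0}
    - {"delta_pos":[0,0,0],"yaw":0}

```text
t: 7.52
tcp_pos: [0.5335, 0.1784, 0.227]
tool_rot: [0.74, 0.673, -0.015, -0.013]
force: [-0.4, 0.3, -0.8]
finger_gap: 0.105
```

```bash
python3 - <<'E'
from m import *
b=snap("side","s3.png"); st(); tilt()
p=manip.sense()["tcp_pos"]
x,y,w,h=260,150,120,150
B=cv2.resize(b[y:y+h,x:x+w],None,fx=4,fy=4,interpolation=2)
# expected slot ends (green) & centre
for d in(-.044,0,.044):
    u=(proj("side",[.531+d*np.sin(.096),.178+d*np.cos(.096),.13])-[x,y])*4+2; cv2.circle(B,tuple(int(v) for v in u),2,(0,255,0),-1)
cv2.imwrite("pics/c3.png",B)
E
```

```text
t 7.58 p [0.5337 0.1784 0.2273] jaw -0.095 tilt [-0.015 -0.013] F [-0.5 -0.3 -0.7] M [ 0.08 -0.03  0.02] gap 0.109 q6 0.21
tool z horiz -0.0401 -0.0004
```

View pics/c3.png

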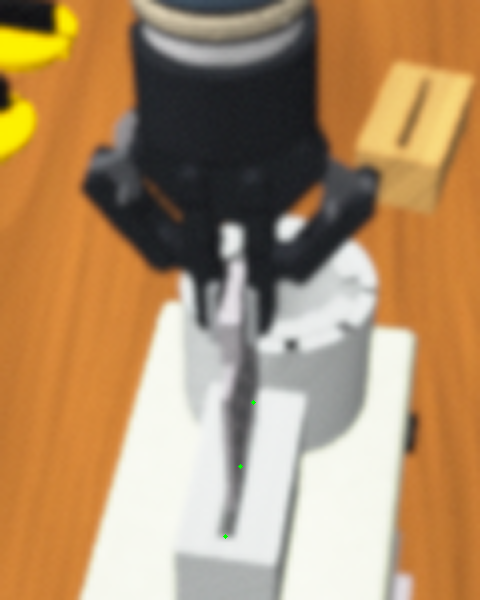

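```bash
python3 - <<'E'
from m import *
a=cv2.imread("pics/side0.png").astype(int); b=cv2.imread("pics/s3.png").astype(int)
x,y,w,h=300,220,50,70
d=np.abs(a-b).max(2)[y:y+h,x:x+w]; d=np.clip(d*3,0,255).astype(np.uint8)
k=7
D=cv2.cvtColor(cv2.resize(d,None,fx=k,fy=k,interpolation=0),cv2.COLOR_GRAY2BGR); B=cv2.resize(b.astype(np.uint8)[y:y+h,x:x+w],None,fx=k,fy=k,interpolation=2)
c,s=np.cos(-.096),np.sin(-.096)
def P(lx,ly,z,o): return [o[0]+c*lx-s*ly,o[1]+s*lx+c*ly,z]
for tx,col in((0,(0,255,0)),(-.04,(0,0,255))):
  for ly in(-.04,.04):
    u=[(proj("side",P(tx*zz,ly,.227-zz,(.5336,.1784)))-[x,y])*k+3 for zz in(0,.0825)]
    for I in(D,B): cv2.line(I,*[tuple(int(v) for v in q) for q in u],col,1)
cv2.imwrite("pics/c4.png",np.hstack([D,B]))
E
```

```text
(no output)
```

View pics/c4.png

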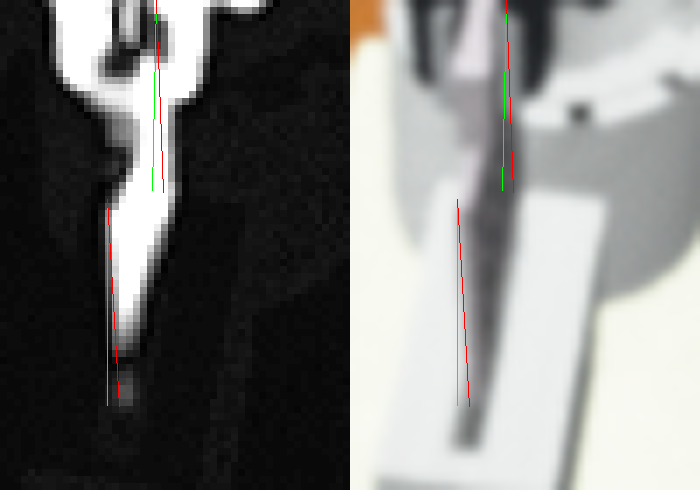

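Request:
send_rows:
  commands:
    - {"delta_pos":[0.1,0,-0.7],"yaw":0}
    - {"delta_pos":[0,0,-0.7],"yaw":0}
    - {"delta_pos":[0,0,-0.5],"yaw":0}

```text
t: 7.95
tcp_pos: [0.535, 0.1784, 0.2076]
tool_rot: [0.74, 0.673, -0.014, -0.013]
force: [-0.6, 0.5, -1.3]
finger_gap: 0.103
```

```bash
python3 -c "
from h import *
st();tilt()"
```

```text
t 7.95 p [0.535  0.1784 0.2076] jaw -0.095 tilt [-0.014 -0.013] F [-0.6  0.5 -1.3] M [ 0.01 -0.09  0.02] gap 0.103 q6 0.21
tool z horiz -0.0388 -0.0003
```

Request:
send_rows:
  commands:
    - {"delta_pos":[0,0,-0.8],"yaw":0}
    - {"delta_pos":[0,0,-0.8],"yaw":0}

```text
t: 8.2
tcp_pos: [0.5345, 0.1784, 0.1905]
tool_rot: [0.74, 0.673, -0.015, -0.013]
force: [-0.2, -0.0, -0.4]
finger_gap: 0.102
```

```bash
python3 -c "
from h import *
st();tilt()"
```

```text
t 8.20 p [0.5345 0.1784 0.1905] jaw -0.095 tilt [-0.015 -0.013] F [-0.2 -0.  -0.4] M [0.02 0.2  0.02] gap 0.102 q6 0.21
tool z horiz -0.04 -0.0003
```

Request:
send_rows:
  commands:
    - {"delta_pos":[-0.05,0,-0.8],"yaw":0}
    - {"delta_pos":[-0.05,0,-0.8],"yaw":0}

```text
t: 8.45
tcp_pos: [0.5335, 0.1784, 0.1732]
tool_rot: [0.74, 0.673, -0.015, -0.013]
force: [0.3, -0.3, -0.6]
finger_gap: 0.106
```

```bash
python3 -c "
from h import *
st();tilt()"
```

```text
t 8.45 p [0.5335 0.1784 0.1732] jaw -0.095 tilt [-0.015 -0.013] F [ 0.3 -0.3 -0.6] M [0.05 0.02 0.01] gap 0.106 q6 0.21
tool z horiz -0.0399 -0.0003
```

Request:
send_rows:
  commands:
    - {"delta_pos":[-0.05,0,-0.8],"yaw":0}
    - {"delta_pos":[-0.05,0,-0.8],"yaw":0}

```text
t: 8.7
tcp_pos: [0.5327, 0.1786, 0.1579]
tool_rot: [0.74, 0.673, -0.015, -0.013]
force: [-6.0, -0.4, 19.4]
finger_gap: 0.106
```

```bash
python3 -c "
from h import *
st();tilt()"
```

```text
t 8.70 p [0.5327 0.1786 0.1579] jaw -0.094 tilt [-0.015 -0.013] F [-6.  -0.4 19.4] M [-0.03  0.75 -0.04] gap 0.106 q6 0.21
tool z horiz -0.0392 -0.0
```

Request:
send_rows:
  commands:
    - {"delta_pos":[-0.1,0,0.1],"yaw":0}
    - {"delta_pos":[0,0,0],"yaw":0}
    - {"delta_pos":[0,0,0],"yaw":0}
  grip: 0.5

```text
t: 9.07
tcp_pos: [0.5324, 0.1786, 0.159]
tool_rot: [0.74, 0.673, -0.014, -0.013]
force: [-0.3, -1.1, 0.3]
finger_gap: 0.252
```

Request:
send_rows:
  commands:
    - {"delta_pos":[0,0,1.5],"yaw":0}
    - {"delta_pos":[0,0,2],"yaw":0}
    - {"delta_pos":[0,0,2],"yaw":0}
    - {"delta_pos":[0,0,0],"yaw":0}

```text
t: 9.57
tcp_pos: [0.5334, 0.1787, 0.2181]
tool_rot: [0.74, 0.673, -0.013, -0.012]
force: [1.0, 0.3, 0.2]
finger_gap: 0.254
```

```bash
python3 - <<'E'
from m import *
st();tilt()
b=snap("side","s5.png"); x,y,w,h=270,180,100,130
B=cv2.resize(b[y:y+h,x:x+w],None,fx=4,fy=4,interpolation=2)
c,s=np.cos(-.096),np.sin(-.096)
for lx,ly,z in((0,.02,.163),(0,-.02,.163),(0,.02,.183),(0,-.02,.183)):
    u=(proj("side",[.531+c*lx-s*ly,.178+s*lx+c*ly,z])-[x,y])*4+2; cv2.circle(B,tuple(int(v) for v in u),2,(0,255,0) if z<.17 else (0,0,255),-1)
cv2.imwrite("pics/c5.png",B)
E
```

```text
t 9.57 p [0.5334 0.1787 0.2181] jaw -0.095 tilt [-0.013 -0.012] F [1.  0.3 0.2] M [ 0.01 -0.    0.04] gap 0.254 q6 0.21
tool z horiz -0.0343 0.0005
```

View pics/c5.png

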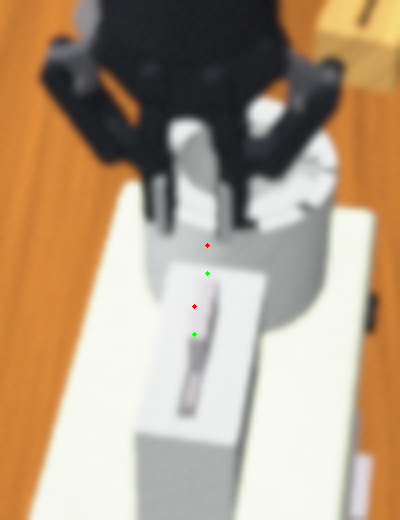

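The tab's top at about (205,335)–(215,275) matches the predicted "home" points (green), so the plate seems to have dropped home. I confirm this with a gentle press using the closed fingers.

Request:
send_rows:
  commands:
    - {"delta_pos":[-0.2,0,0],"yaw":0}
    - {"delta_pos":[0,0,-1],"yaw":0}
    - {"delta_pos":[0,0,-2],"yaw":0}
    - {"delta_pos":[0,0,-1.3],"yaw":0}
    - {"delta_pos":[0,0,0],"yaw":0}
  grip: 1

```text
t: 10.25
tcp_pos: [0.528, 0.1782, 0.1687]
tool_rot: [0.74, 0.673, -0.016, -0.014]
force: [-0.2, -0.0, -0.4]
finger_gap: -0.006
```

Request:
send_rows:
  commands:
    - {"delta_pos":[0,0,-0.4],"yaw":0}
    - {"delta_pos":[0,0,-0.4],"yaw":0}

```text
t: 10.5
tcp_pos: [0.5303, 0.1782, 0.1629]
tool_rot: [0.74, 0.673, -0.014, -0.013]
force: [-6.0, -1.0, 29.4]
finger_gap: -0.003
```

```bash
python3 -c "
from h import *
st();tilt()"
```

```text
t 10.50 p [0.5303 0.1782 0.1629] jaw -0.094 tilt [-0.014 -0.013] F [-6.  -1.  29.4] M [-0.25  1.12  0.1 ] gap -0.003 q6 0.21
tool z horiz -0.0383 -0.0008
```

Request:
send_rows:
  commands:
    - {"delta_pos":[0,0,3],"yaw":0}
    - {"delta_pos":[0,0,5],"yaw":0}
    - {"delta_pos":[0.8,-4.2,0],"yaw":0.12}
    - {"delta_pos":[0.8,-4.2,0],"yaw":0.12}
    - {"delta_pos":[0.8,-4.2,0],"yaw":0.12}
    - {"delta_pos":[0.8,-4.2,0],"yaw":0.12}
    - {"delta_pos":[0.8,-4.2,0],"yaw":0.12}
    - {"delta_pos":[0.8,-4.2,0],"yaw":0.12}
    - {"delta_pos":[0.8,-4.2,0],"yaw":0.12}
    - {"delta_pos":[0.8,-4.2,0],"yaw":0.12}
  grip: 0

```text
t: 11.75
tcp_pos: [0.5982, -0.1651, 0.2511]
tool_rot: [0.327, 0.945, -0.014, 0.001]
force: [-0.5, 0.3, -0.6]
finger_gap: 0.501
```

```bash
python3 - <<'E'
from m import *
a=snap("top","t6.png"); b=snap("side","s6.png"); st();tilt()
t=cv2.imread("pics/top0.png")
A=cv2.resize(t[170:210,362:408],None,fx=8,fy=8,interpolation=2)
x,y,w,h=280,155,50,50
B=cv2.resize(cv2.imread("pics/side0.png")[y:y+h,x:x+w],None,fx=8,fy=8,interpolation=2)
def dr(I,n,o,k,pts,col):
    u=[tuple(int(v) for v in (proj(n,q)-o)*k+k/2) for q in pts]
    for i in range(len(u)): cv2.line(I,u[i],u[i-1],col,1)
c0=np.array([.604,-.2275]); th=np.radians(-37); e=np.array([np.cos(th),np.sin(th)]); f=np.array([-e[1],e[0]])
top=[[*(c0+sx*.03*e+sy*.008*f),.05] for sx,sy in((1,1),(1,-1),(-1,-1),(-1,1))]
cir=[[*(c0+.044*np.array([np.cos(k),np.sin(k)])),.02] for k in np.linspace(0,6.28,40)]
for I,n,o in((A,"top",[362,170]),(B,"side",[x,y])):
    dr(I,n,np.array(o),8,top,(0,255,0)); dr(I,n,np.array(o),8,cir,(0,0,255))
H=np.zeros((400,775,3),np.uint8); H[:320,:368]=A; H[:,370:770]=B; cv2.imwrite("pics/c6.png",H)
E
```

```text
t 11.85 p [ 0.599  -0.1686  0.2511] jaw 0.897 tilt [-0.015  0.002] F [-0.2 -0.1 -0.1] M [ 0.08 -0.04  0.05] gap 0.501 q6 -1.33
tool z horiz -0.0056 -0.0295
```

View pics/c6.png

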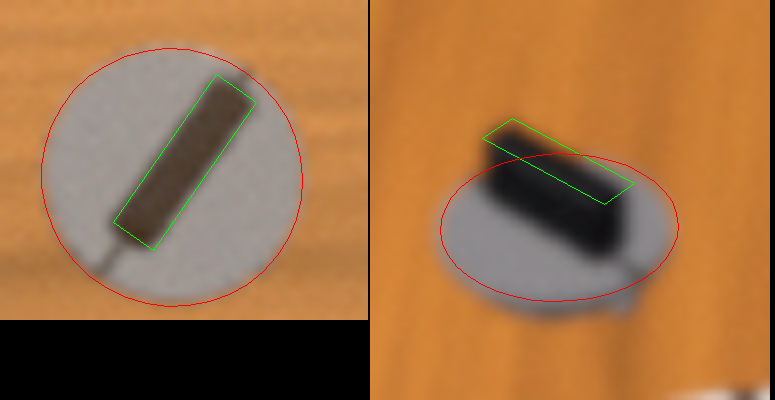

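Request:
send_rows:
  commands:
    - {"delta_pos":[0.2,-2.9,-2],"yaw":0.015}
    - {"delta_pos":[0.2,-2.9,-4],"yaw":0.015}
    - {"delta_pos":[0,0,-4],"yaw":0}
    - {"delta_pos":[0,0,-4],"yaw":0}
    - {"delta_pos":[0,0,-2],"yaw":0}
    - {"delta_pos":[0,0,0],"yaw":0}

```text
t: 12.6
tcp_pos: [0.6041, -0.2257, 0.0896]
tool_rot: [0.318, 0.948, -0.014, 0.005]
force: [0.2, 0.0, 0.0]
finger_gap: 0.498
```

```bash
python3 -c "
from h import *
snap('top');st();tilt()"
```

```text
t 12.65 p [ 0.6048 -0.226   0.0906] jaw 0.923 tilt [-0.014  0.006] F [-0.1  0.1 -0.4] M [ 0.04 -0.02  0.02] gap 0.497 q6 -1.42
tool z horiz 0.003 -0.0311
```

Request:
send_rows:
  commands:
    - {"delta_pos":[-0.1,0,-3],"yaw":0}
    - {"delta_pos":[0,0,-2],"yaw":0}
    - {"delta_pos":[0,0,-1.2],"yaw":0}
    - {"delta_pos":[0,0,0],"yaw":0}

```text
t: 13.15
tcp_pos: [0.6079, -0.2269, 0.0324]
tool_rot: [0.318, 0.948, -0.015, 0.012]
force: [-0.9, -0.3, -0.1]
finger_gap: 0.499
```

```bash
python3 -c "
from h import *
snap('top');st();tilt()"
```

```text
t 13.20 p [ 0.6085 -0.2272  0.033 ] jaw 0.923 tilt [-0.015  0.012] F [ 0.2 -0.  -0.2] M [0.   0.05 0.02] gap 0.497 q6 -1.42
tool z horiz 0.0139 -0.037
```

Request:
send_rows:
  commands:
    - {"delta_pos":[-0.5,0.05,-0.8],"yaw":0}
    - {"delta_pos":[0,0,0],"yaw":0}

```text
t: 13.45
tcp_pos: [0.6039, -0.2271, 0.0259]
tool_rot: [0.318, 0.948, -0.016, 0.014]
force: [0.5, -0.3, 0.8]
finger_gap: 0.502
```

```bash
python3 -c "
from h import *
snap('top');st();tilt()"
```

```text
t 13.50 p [ 0.6048 -0.2275  0.0265] jaw 0.923 tilt [-0.016  0.015] F [0.1 0.6 0.4] M [-0.01 -0.03  0.01] gap 0.500 q6 -1.42
tool z horiz 0.0176 -0.0391
```

Request:
send_rows:
  commands:
    - {"delta_pos":[0,0,-0.1],"yaw":0}
    - {"delta_pos":[0,0,0],"yaw":0}
    - {"delta_pos":[0,0,0],"yaw":0}
    - {"delta_pos":[0,0,0],"yaw":0}
  grip: 1
  force: 80

```text
t: 14.0
tcp_pos: [0.6055, -0.2279, 0.0263]
tool_rot: [0.318, 0.948, -0.016, 0.016]
force: [0.1, -1.1, 0.3]
finger_gap: 0.167
```

```bash
python3 -c "
from h import *
st();tilt()"
```

```text
t 14.00 p [ 0.6055 -0.2279  0.0263] jaw 0.923 tilt [-0.016  0.016] F [ 0.1 -1.1  0.3] M [ 0.04 -0.02  0.01] gap 0.167 q6 -1.42
tool z horiz 0.0193 -0.0399
```

Request:
send_rows:
  commands:
    - {"delta_pos":[0,0,2],"yaw":0}
    - {"delta_pos":[0,0,4],"yaw":0}
    - {"delta_pos":[0,0,5],"yaw":0}
    - {"delta_pos":[0,0,5],"yaw":0}
    - {"delta_pos":[-1.4,4.4,4],"yaw":0.09}
    - {"delta_pos":[-1.4,4.4,0],"yaw":0.09}
    - {"delta_pos":[-1.4,4.4,0],"yaw":0.09}
    - {"delta_pos":[-1.4,4.4,0],"yaw":0.09}
    - {"delta_pos":[-1.4,4.4,0],"yaw":0.09}
    - {"delta_pos":[0,0,0],"yaw":0}

```text
t: 15.25
tcp_pos: [0.531, -0.0018, 0.2434]
tool_rot: [0.092, 0.995, -0.012, 0.024]
force: [-1.1, -0.1, -1.7]
finger_gap: 0.174
```

```bash
python3 -c "
from h import *
snap('top');st();tilt()"
```

```text
t 15.30 p [ 0.5324 -0.0033  0.2437] jaw 1.384 tilt [-0.013  0.025] F [ 0.5 -0.5 -0.4] M [ 0.    0.04 -0.01] gap 0.166 q6 -1.58
tool z horiz 0.048 -0.0296
```

Request:
send_rows:
  commands:
    - {"delta_pos":[-0.7,2.5,-1],"yaw":0.045}
    - {"delta_pos":[-0.7,2.5,-1],"yaw":0.045}
    - {"delta_pos":[0,0,0],"yaw":0}

```text
t: 15.68
tcp_pos: [0.5208, 0.0446, 0.2259]
tool_rot: [0.049, 0.998, -0.012, 0.029]
force: [-0.7, -0.9, -1.5]
finger_gap: 0.17
```

```bash
python3 - <<'E'
from m import *
np.set_printoptions(precision=4,suppress=True)
b=snap("side","s7.png"); st();tilt()
a=snap("top","t7.png"); st()
x,y,w,h=270,110,120,130
B=cv2.resize(b[y:y+h,x:x+w],None,fx=4.5,fy=4.5,interpolation=2)
p=manip.sense()["tcp_pos"]; k=4.5
c0=p[:2]; z0=p[2]-.0263
for r,z in((.044,.02),(.044,.014),(.032,0)):
    pts=[(proj("side",[c0[0]+r*np.cos(q),c0[1]+r*np.sin(q),z0+z])-[x,y])*k+k/2 for q in np.linspace(0,6.28,60)]
    cv2.polylines(B,[np.int32(pts)],True,(0,0,255),1)
pts=[(proj("side",[.5172+.055*np.cos(q),.0495+.055*np.sin(q),.14])-[x,y])*k+k/2 for q in np.linspace(0,6.28,60)]
cv2.polylines(B,[np.int32(pts)],True,(0,255,0),1)
cv2.imwrite("pics/c7.png",B)
E
```

```text
t 15.72 p [0.5219 0.0437 0.2264] jaw 1.471 tilt [-0.013  0.03 ] F [ 0.4 -0.2 -1.1] M [-0.02  0.02  0.02] gap 0.169 q6 -1.58
tool z horiz 0.0589 -0.0283
t 15.78 p [0.5224 0.0433 0.2267] jaw 1.471 tilt [-0.013  0.031] F [-0.2  0.7 -1.9] M [0.08 0.03 0.01] gap 0.171 q6 -1.58
```

View pics/c7.png

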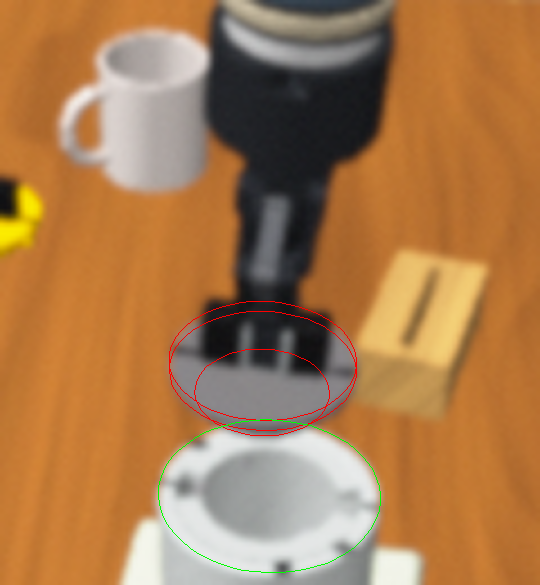

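Request:
send_rows:
  commands:
    - {"delta_pos":[-0.5,0.6,-1.5],"yaw":0.004}
    - {"delta_pos":[0,0,-1.5],"yaw":0}
    - {"delta_pos":[0,0,-1.2],"yaw":0}

```text
t: 16.15
tcp_pos: [0.5222, 0.0451, 0.1868]
tool_rot: [0.051, 0.998, -0.014, 0.035]
force: [-0.2, -0.6, -1.3]
finger_gap: 0.173
```

```bash
python3 -c "
from h import *
snap('top');st();tilt()"
```

```text
t 16.20 p [0.5212 0.0452 0.1853] jaw 1.469 tilt [-0.014  0.034] F [-0.5  0.1 -3.2] M [0.06 0.1  0.  ] gap 0.168 q6 -1.56
tool z horiz 0.0661 -0.0306
```

Request:
send_rows:
  commands:
    - {"delta_pos":[-0.45,0.45,-0.8],"yaw":0.006}
    - {"delta_pos":[0,0,-0.3],"yaw":0}

```text
t: 16.45
tcp_pos: [0.517, 0.049, 0.1739]
tool_rot: [0.049, 0.998, -0.014, 0.034]
force: [-0.4, -0.2, -1.8]
finger_gap: 0.171
```

```bash
python3 -c "
from h import *
snap('top');st();tilt()"
```

```text
t 16.50 p [0.5175 0.0488 0.1739] jaw 1.474 tilt [-0.014  0.035] F [-0.7  0.1 -1.5] M [-0.02  0.08  0.  ] gap 0.171 q6 -1.56
tool z horiz 0.0677 -0.0307
```

Request:
send_rows:
  commands:
    - {"delta_pos":[-0.1,0.1,-0.8],"yaw":0}
    - {"delta_pos":[0,0,-0.5],"yaw":0}

```text
t: 16.75
tcp_pos: [0.5172, 0.0499, 0.161]
tool_rot: [0.048, 0.998, -0.014, 0.036]
force: [-0.2, -0.1, -1.8]
finger_gap: 0.169
```

```bash
python3 -c "
from h import *
snap('top');st();tilt()"
```

```text
t 16.80 p [0.5171 0.0499 0.1605] jaw 1.474 tilt [-0.014  0.035] F [ 0.3 -0.4 -1.7] M [0.03 0.1  0.01] gap 0.171 q6 -1.56
tool z horiz 0.0692 -0.0309
```

Request:
send_rows:
  commands:
    - {"delta_pos":[0,0,-0.6],"yaw":0}
    - {"delta_pos":[0,0,-0.4],"yaw":0}

```text
t: 17.05
tcp_pos: [0.5184, 0.0496, 0.1521]
tool_rot: [0.048, 0.998, -0.014, 0.037]
force: [-6.2, -3.6, 32.5]
finger_gap: 0.168
```

```bash
python3 -c "
from h import *
snap('top');st();tilt()"
```

```text
t 17.10 p [0.5182 0.0497 0.1524] jaw 1.474 tilt [-0.014  0.037] F [-3.1  0.4 16.8] M [0.45 1.03 0.01] gap 0.170 q6 -1.56
tool z horiz 0.0716 -0.0311
```

Request:
send_rows:
  commands:
    - {"delta_pos":[0,0,0],"yaw":0}
    - {"delta_pos":[0,0,0.1],"yaw":0}
  grip: 0.4

```text
t: 17.35
tcp_pos: [0.5192, 0.0496, 0.1543]
tool_rot: [0.049, 0.998, -0.014, 0.038]
force: [-0.3, -0.0, -1.1]
finger_gap: 0.299
```

```bash
python3 - <<'E'
from m import *
b=snap("side","s8.png"); st();tilt()
x,y,w,h=280,160,100,150; k=4
B=cv2.resize(b[y:y+h,x:x+w],None,fx=k,fy=k,interpolation=2)
cv2.imwrite("pics/c8.png",B)
E
```

```text
t 17.40 p [0.5192 0.0496 0.1544] jaw 1.474 tilt [-0.014  0.038] F [ 1.1  0.3 -0.3] M [0.05 0.05 0.01] gap 0.300 q6 -1.56
tool z horiz 0.0744 -0.0314
```

View pics/c8.png

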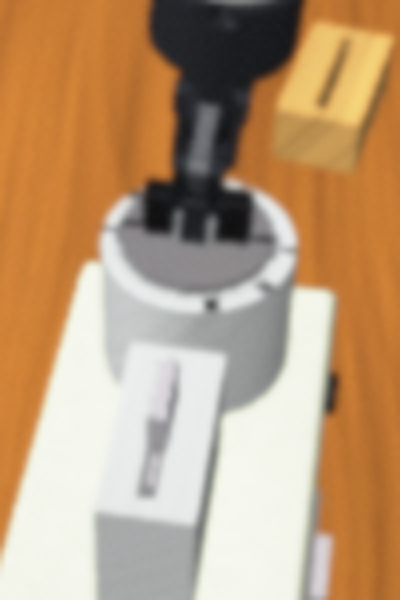

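The lid sits flush in the cup, with its strokes on the single-line notch marks at (105,228) and (290,248), and the screen tab stays low in the tower. I regrip, then twist.

Request:
send_rows:
  commands:
    - {"delta_pos":[-0.15,0,-0.15],"yaw":0}
    - {"delta_pos":[0,0,0],"yaw":0}
    - {"delta_pos":[0,0,0],"yaw":0}
  grip: 1
  force: 80

```text
t: 17.77
tcp_pos: [0.5188, 0.0497, 0.1542]
tool_rot: [0.049, 0.998, -0.014, 0.039]
force: [-0.2, -0.9, 1.7]
finger_gap: 0.167
```

Request:
send_rows:
  commands:
    - {"delta_pos":[0,0,-0.05],"yaw":-0.1}
    - {"delta_pos":[0,0,-0.05],"yaw":-0.1}

```text
t: 18.02
tcp_pos: [0.5166, 0.0499, 0.154]
tool_rot: [0.15, 0.988, -0.018, 0.036]
force: [-4.4, 0.2, 10.0]
finger_gap: 0.173
```

```bash
python3 -c "
from h import *
st();tilt()"
```

```text
t 18.02 p [0.5166 0.0499 0.154 ] jaw 1.269 tilt [-0.018  0.036] F [-4.4  0.2 10. ] M [0.51 0.44 0.34] gap 0.173 q6 -1.33
tool z horiz 0.0653 -0.046
```

Request:
send_rows:
  commands:
    - {"delta_pos":[0.05,0,-0.05],"yaw":-0.11}
    - {"delta_pos":[0,0,-0.05],"yaw":-0.11}
    - {"delta_pos":[0,0,-0.05],"yaw":-0.11}

```text
t: 18.4
tcp_pos: [0.5157, 0.0504, 0.1541]
tool_rot: [0.314, 0.949, -0.024, 0.032]
force: [-1.1, 1.4, 5.5]
finger_gap: 0.175
```

```bash
python3 -c "
from h import *
st();tilt()"
```

```text
t 18.40 p [0.5157 0.0504 0.1541] jaw 0.932 tilt [-0.024  0.032] F [-1.1  1.4  5.5] M [ 0.3  -0.03  0.34] gap 0.175 q6 -0.96
tool z horiz 0.0452 -0.0653
```

Request:
send_rows:
  commands:
    - {"delta_pos":[0.1,-0.05,-0.05],"yaw":-0.1}
    - {"delta_pos":[0,0,-0.03],"yaw":0}

```text
t: 18.65
tcp_pos: [0.516, 0.0506, 0.1542]
tool_rot: [0.362, 0.931, -0.026, 0.03]
force: [-1.1, -1.2, 4.0]
finger_gap: 0.172
```

```bash
python3 - <<'E'
from m import *
st();tilt()
b=snap("side","s9.png"); a=snap("top","t9.png"); 
for i in range(8): snap("top")
st();tilt()
x,y,w,h=280,170,100,120; k=4
B=cv2.resize(b[y:y+h,x:x+w],None,fx=k,fy=k,interpolation=2)
A=cv2.resize(a[185:265,195:295],None,fx=4,fy=4,interpolation=2)
for sg in(1,-1):
    th=-.096-.65; u=(proj("side",[.5172+sg*.05*np.cos(th),.0495+sg*.05*np.sin(th),.14])-[x,y])*k+2; cv2.circle(B,tuple(int(v) for v in u),2,(0,255,0),-1)
H=np.zeros((480,800,3),np.uint8);H[:,:400]=B;H[:320,400:]=A;cv2.imwrite("pics/c9.png",H)
E
```

```text
t 18.65 p [0.516  0.0506 0.1542] jaw 0.830 tilt [-0.026  0.03 ] F [-1.1 -1.2  4. ] M [-0.07 -0.02  0.02] gap 0.172 q6 -0.85
tool z horiz 0.0377 -0.0694
t 19.15 p [0.516  0.0506 0.1542] jaw 0.830 tilt [-0.025  0.03 ] F [-2.6  0.7  6.3] M [0.27 0.07 0.  ] gap 0.170 q6 -0.85
tool z horiz 0.0377 -0.0689
```

View pics/c9.png

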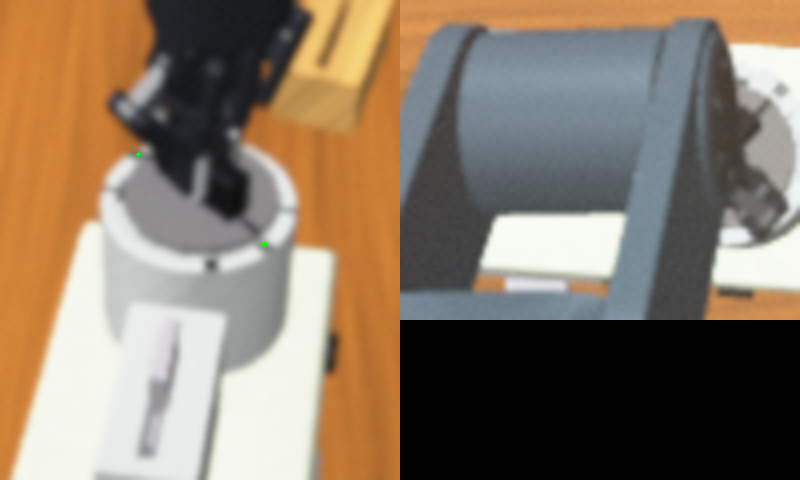

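The lid's stroke points at the double line (green dot at (263,244)). The twist is 0.645 rad by the tool, and the pose held steady for 0.5 s with the tool pressing lightly down. I hand the job in.

```bash
python3 -c "
from h import *
print(manip.sign_off()); st()"
```

```text
the job is handed in; nothing more can be done
None
the job is handed in; nothing more can be done
```

I handed the job in at about 19 s of the 72 s allowed. The screen is in the mill's slot and the lid is held at the double line; sign-off gave no verdict.

- **Screen:** I took the plate from its stand and slid it in, but it jammed at 19 N about 55 mm down because the tool had tilted about 0.04 rad. I let go and it dropped home. Pressing with the closed fingers met the tab's top at z = 0.163 m with 29 N, the height expected when fully home.
- **Lid:** It went through the notches without force and bottomed at the predicted height, with 32 N peak. I released and regripped it there, because the tool's tilt had drifted.
- **Twist:** The tool turned 0.645 rad clockwise. The last side picture shows the lid's stroke on the double line, and the pose held still for 0.5 s with the 80 N grip and a light downward push.

Some things were not confirmed:
- **Ring angle:** I could not read it directly. The twist moment read about 0 at the end, where I expected roughly 0.1 N m from the spring. So the ring having been pushed round is inferred from the lid's angle.
- **Tool tilt:** The tool was still tilted about 0.08 rad at the end. I judged the lid level only from the pictures and its flush seat.
- **Jar, mug and shaker:** I did not approach them, and made no separate check that they stayed put.

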